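# Hang the loaded vanity tote level on its peg

## Robot

A 7-joint arm with a two-finger parallel gripper is mounted at the origin on the work surface. World frame = base frame: x ahead of the robot, y to its left, z up, the work surface at z = 0. Lengths are in m, angles in rad, forces in N, time in s.
With the tool pointing down it reaches from about 0.4 to 0.925 m from the base axis. Payload 4.1 kg.
Tool frame: the origin (TCP) lies on the centre line of the jaws, within the pads' length; the fingertips stand 25 mm ahead of it and the grasp point (between the pads) lies 6 mm ahead of it (manip.tip_reach is the distance from the TCP to the fingertips, in m); z points along the fingers, y is the direction in which the jaws open and shut (so a half turn about z gives the same grasp; the last joint's range is limited). The gripper opens to 85 mm and grips with 20 to 120 N. Pads are 22 mm wide; open, the fingers measure 114 mm over their backs; the gripper's body (76 mm by 85 mm) begins 54 mm behind the grasp point. The pads swing forward as they close: fully open they stand 13 mm farther back than shut.
Start: joints at [-0.099, 0.398, 0.045, 1.537, -0.019, 1.207, -0.051], TCP at [0.65, 0, 0.256] pointing down, gripper open.
Joint ranges: [-2.82, 2.82], [-0.49, 2.23], [-1.37, 1.46], [0, 2.46], [-1.36, 4.5], [0.23, 2], [-2.94, 2.94]. Speed limits (rad/s): [2.57, 2.57, 3.14, 3.14, 3.14, 3.14, 3.14].

## Interface

Orientations are given as a unit quaternion [w, x, y, z].
In Python, from rig import readout, imaging, ticket, manip gives the robot as it stands. The module is installed in compiled form; this text tells all that it offers.
- The arm moves only by the tool step_arm, never from a script. Its argument "targets" is a list of rows, each an object with "xyz": the shift along the world's x, y, z in m, a list of three; "delta_rot": the turn, a rotation vector about the world's x, y, z in rad, a list of three; "jaw": the opening, from -1 (shut) to 1 (fully open). A call has exactly 8 rows; each row is the pose to reach, as a shift and turn from the pose commanded when the call began; what a row does not reach only later rows make up. A row lasts 1/8 s, in which the tool goes at most 62.5 mm and 10.7 degrees, less where a joint would pass 70% of its speed; a pose out of reach is approached as far as the arm can. A call with a gripper value outside its range is refused whole. The fingers move at their own pace and stop on an object; "squeeze" is the grip in N (left out, the last holds). Time passes only in rows, so rows that repeat a pose let the fingers close, or fill a call up. It gives the time, the measured TCP pose, the force and the opening at its end, in the units of the state.
- readout.get_state(): the state, without advancing time (a new reading comes with each control period).
- imaging.grab_frame(name): name is "scene" or "side" or "wrist"; returns the picture (420x560x3 uint8, red, green, blue); there is no depth.
- imaging.get_calibration(name): a dict with "mtx" (3x3 intrinsics, pixels), "R" (3x3) and "t" (3): a world point X has camera coordinates R X + t. Camera axes: x right, y down, z forward; pixel columns grow to the right and rows downward; lengths in m; the calibration is good to about 2 mm. A picture is of the moment at which its call begins: read the wrist's pose just before it. get_calibration takes no time and is no camera call; for the wrist camera it gives the pose at the moment of the call.
- ticket.close_job(): hands the job in, once; it reports no verdict.
Trained networks look in the newest picture that a camera, given by its name, has taken for a name from the list of things; names that differ only in an ending like _2 or _b are one class to them, and where a whole thing is asked for, a point or a joint stands for the part that bears it (a point fixed in the world has none). Each returns a list of dicts, best first, with "score" (0 to 1); they miss things now and then, are a little off and sometimes report something else, mostly with a low value. They report only what shows in the picture. A call takes as long as a camera call. They do not tell look-alikes from the thing itself.
- imaging.regions_of(camera, name): "region" (420x560 bool, what is visible of it) and "pixel" ([column, row] in pixels, amid what is visible of it).
- imaging.spot_point(camera, name): "pixel" ([column, row] in pixels: a listed point, or the origin of a listed thing).
The state is a dict: "time_s": time; "q": joint angles; "joint_velocities": joint speeds; "tau": joint torques, N m; "ee_pos": TCP position; "eef_rot": TCP orientation; "ft_force": force on the tool from outside, world axes, zero at the start; "torque": the same for the moment, N m; "grip_width": opening from 0.0 (shut) to 1.0 (fully open).
Only numpy, scipy, OpenCV 4.12 (cv2) and the standard library are available. Lean on these libraries where they do the work, as an engineer would, in place of code of your own. Each camera call takes 0.05 s, during which the arm holds its last target.

## Task

Pick up the loaded wooden tote by its board and hang it on the chrome stand's peg by the one of its three keyholes that lets it hang level: pass the window over the gold head, slide the board back with a light touch until it meets the peg's collar, lower it so that the slot rests on the thin neck behind the head, and let go. Do not bang or force the tote against the stand; keep the three pots in their pockets and leave the other things on the shelf where they are.

Things in the scene. Friction and masses are not known exactly. Their poses are not given: they have to be found in the camera images.
- tote_center (a point): light wooden tote, 290 g empty: an open box 216 mm long (y), 74 mm wide (x), 40 mm high, three equal pockets in a row at y = -69.3, 0, +69.3 mm, and over its middle, in the plane x = 0, an upright hanging board 8 mm thick, 216 mm long, its straight top edge 185 mm above the underside. Point: tote's centre, 92.5 mm above its underside; z up
- board_top (a point): middle of the board's top edge, 185 mm above the tote's underside; axes as the tote's. Below the edge 49 mm of plain board: grip it there anywhere along y, across its 8 mm thickness
- keyhole_mid (a point): centre of the middle keyhole's window, 112 mm above the underside. Each keyhole goes right through the board: a square window 20 mm wide and high (102 to 122 mm up) and above it, joined to it, a slot 10 mm wide up to 136 mm. With the jar in the middle pocket the loaded tote balances below this keyhole; by a wrong one it hangs about 20 degrees askew
- keyhole_neg (a point): same for the keyhole at y = -30 mm; the tote balances below it with the jar in the -y pocket
- keyhole_pos (a point): same for the keyhole at y = +30 mm; the tote balances below it with the jar in the +y pocket
- peg (a point): horizontal peg of the chrome stand, 193 mm above the shelf, pointing along this frame's -x (towards the robot). Point: on its axis, where the front face of its dark collar (30 mm across) nominally lies; in front of that a neck 6 mm across, 11 mm long, then a gold head 14 mm across, 6 mm thick. Collar, neck and head together lie up to 25 mm off this point along x: find the collar by feel
- post (a point): fixed stand: axis of its 18 mm post at the peg's height, 85 mm behind the nominal collar face (+x); the post ends 205 mm above the shelf; base 110 x 140 mm, 10 mm thick. The peg's rod is clamped stiffly: it does not give, and wants a light touch: push on collar or head with less than 15 N, set the tote (670 g loaded) down on the neck with less than 25 N. z up
- jar_center (a point): the heavy pot: filled cobalt-blue glass jar with a gold lid, about 320 g (up to 5 % more or less), 60 mm across, 70 mm tall, in one of the tote's pockets (which one varies); point on its axis 32.5 mm above its underside
- canister_center (a point): empty white plastic canister, about 30 g, 60 mm across, 65 mm tall, in another pocket; point on its axis 32.5 mm above its underside
- tub_center (a point): empty pink plastic tub with cream lid, about 30 g, 60 mm across, 65 mm tall, in another pocket; point on its axis 32.5 mm above its underside
- tumbler_center (a point): cobalt glass tumbler, 72 mm across, 95 mm tall; bystander; point half-way up
- mascara_center (a point): black mascara tube with gold cap, 21 mm across, 117 mm tall, upright; bystander; point half-way up
- brushpot_center (a point): white porcelain brush pot, 80 mm across, 100 mm tall; bystander; point half-way up
- hairstick_center (a point): sandalwood hair stick 172 mm long, 14 mm thick, lying; bystander; point near its middle, long axis y
- tweezers_center (a point): chrome tweezers 102 mm long, 8 mm high, lying; bystander; point near the middle, long axis y
- curler_center (a point): stainless eyelash curler, 110 x 60 x 15 mm, lying; bystander; point near the middle, long axis y
- soap_center (a point): amber pump soap bottle, 64 mm across, 173 mm tall; bystander; point 60 mm up its body's axis
Mind the look-alikes: they are no part of the job. Of the things like the part that bears tote_center, leave any that is orange or red; of the rest the smaller one is meant.

How it is judged:
On the way, in this order (a step that is already met when the one before it is completed fails the run):
1. the tote is lifted clear of the shelf (height (world z) of tote_center above 0.1225 m), for 0.2 s.
2. the tote's slot rests on the peg's neck (z of tote_center in the frame of peg between -0.048 and -0.034 m and x of tote_center in the frame of peg between -0.035 and 0.027 m and contact force between tote and stand above 3 N), for 0.2 s.
At the end, for the whole second after the job is handed in: The tote hangs with a keyhole slot resting on the peg's neck between head and collar (its centre 34 to 48 mm below the peg's axis, its weight on the stand), upright within 0.11 rad (6 degrees), at rest, with all three pots standing in its pockets (all of step 2 and angle between tote_center's own z axis and vertical below 0.11 rad and linear speed of tote below 0.03 m/s and angular speed of tote below 0.2 rad/s and not (z of any of jar_center, canister_center, tub_center in the frame of tote_center above -0.035 m or distance between any of jar_center, canister_center, tub_center and tote_center above 0.12 m)); the robot touches nothing.
It fails at once if the tote is pushed against the collar or head with more than 15 N before it is lowered onto the neck (contact force between tote and stand above 15 N and z of tote_center in the frame of peg above -0.03 m).
It fails at once if the tote is banged or forced against the stand (more than 25 N) (contact force between tote and stand above 25 N).
It fails at once if the robot pushes on the stand with more than 20 N (contact force between any of the fingers, the arm and stand above 20 N).
It fails at once if a pot leaves its pocket (z of any of jar_center, canister_center, tub_center in the frame of tote_center above -0.035 m or distance between any of jar_center, canister_center, tub_center and tote_center above 0.12 m).
It fails at once if a bystander is moved more than 25 mm (distance of any of tumbler_center, mascara_center, brushpot_center, hairstick_center, tweezers_center, curler_center, soap_center from where it was at the start of the episode above 0.025 m).
It also fails if it takes over 54 s, if anything falls off the work surface, if the arm or the gripper's body presses on something with over 40 N, if the wrist force passes 120 N, or if a joint passes its speed limit or range.

## Working session

There is one attempt and no reset: what is moved stays moved. The work goes in short steps, Python scripts to look and compute and a tool call to move; the robot and the scene stay as the last step left them, time stands still between calls to the robot, and variables do not carry over. Pictures are saved under pics/ and viewed, and the job is handed in when it is done.

Besides the shell and the picture viewer there is one more tool, called as a command line: name --argument value ..., lists and objects as JSON in quotes. step_arm: Moves the arm, as the interface text tells. Its arguments: {"type":"object","properties":{"targets":{"type":"array"},"squeeze":{"type":"number"}},"required":["targets"]}

```bash
mkdir -p pics; python3 - <<'E'
from rig import readout, imaging, ticket, manip
import cv2,numpy as np
s=readout.get_state();print({k:np.round(v,3) for k,v in s.items()})
for c in ["scene","side","wrist"]:
    im=imaging.grab_frame(c);cv2.imwrite(f"pics/{c}0.png",im[:,:,::-1])
    k=imaging.get_calibration(c);print(c,np.round(k["mtx"],1).tolist(),np.round(k["R"],3).tolist(),np.round(k["t"],3))
    print(" cam at",-np.array(k["R"]).T@k["t"])
    for n in ["tote_center","board_top","keyhole_mid","keyhole_neg","keyhole_pos","peg","post","jar_center","canister_center","tub_center"]:
        print(n,[(np.round(d["pixel"],1).tolist(),round(d["score"],2)) for d in imaging.spot_point(c,n)][:4])
E
```

```text
{'time_s': np.float64(0.0), 'q': array([-0.099,  0.399,  0.045,  1.538, -0.019,  1.207, -0.051]), 'joint_velocities': array([-0.001, -0.001,  0.   ,  0.   ,  0.001, -0.   , -0.   ]), 'tau': array([-1.0000e-03, -4.7513e+01,  1.3640e+00, -2.5423e+01,  1.1000e-02,
        1.0000e-02,  0.0000e+00]), 'ee_pos': array([0.649, 0.   , 0.255]), 'eef_rot': array([-0.001,  0.707,  0.707, -0.001]), 'ft_force': array([-0.262, -0.016, -0.171]), 'torque': array([ 0.006, -0.055,  0.039]), 'grip_width': np.float64(0.999)}
scene [[483.2, 0.0, 279.1], [0.0, 483.2, 214.5], [0.0, 0.0, 1.0]] [[-0.442, 0.897, 0.017], [0.53, 0.277, -0.801], [-0.723, -0.345, -0.598]] [ 0.207 -0.158  1.772]
 cam at [1.45632866 0.46998576 0.92977287]
tote_center [([99.5, 217.1], 0.95), ([235.7, 152.4], 0.84), ([455.7, 226.3], 0.79), ([318.5, 241.6], 0.66)]
board_top [([466.6, 189.2], 0.68), ([325.2, 216.6], 0.67), ([88.2, 173.5], 0.64)]
keyhole_mid [([318.2, 239.3], 0.94), ([96.3, 211.1], 0.72), ([240.4, 146.8], 0.62), ([458.0, 216.6], 0.61)]
keyhole_neg [([227.0, 142.3], 0.97), ([103.5, 200.1], 0.9), ([459.8, 230.4], 0.77), ([
[... 894 characters left out ...]
9], 0.97), ([201.4, 104.5], 0.84), ([378.7, 155.0], 0.79), ([248.2, 272.9], 0.73)]
peg [([241.3, 158.4], 0.82), ([253.5, 255.8], 0.61)]
post []
jar_center [([251.4, 279.0], 0.69), ([248.2, 304.2], 0.58)]
canister_center [([253.9, 253.3], 0.59)]
tub_center [([248.3, 305.5], 0.61)]
wrist [[328.7, 0.0, 286.5], [0.0, 328.7, 206.2], [0.0, 0.0, 1.0]] [[1.0, 0.001, -0.001], [0.001, -0.95, 0.313], [-0.001, -0.313, -0.95]] [-0.649 -0.043  0.381]
 cam at [0.64947708 0.07887336 0.37514192]
tote_center []
board_top []
keyhole_mid [([70.9, 5.6], 0.74)]
keyhole_neg [([77.3, 48.9], 0.55)]
keyhole_pos []
peg []
post []
jar_center [([121.7, 24.4], 0.67)]
canister_center [([133.2, 104.3], 0.89)]
tub_center []
```

View pics/scene0.png

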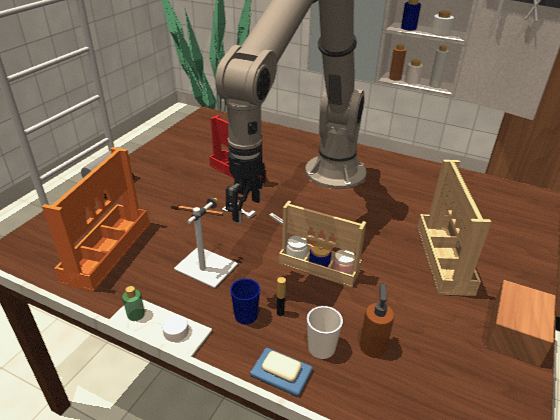

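View pics/side0.png

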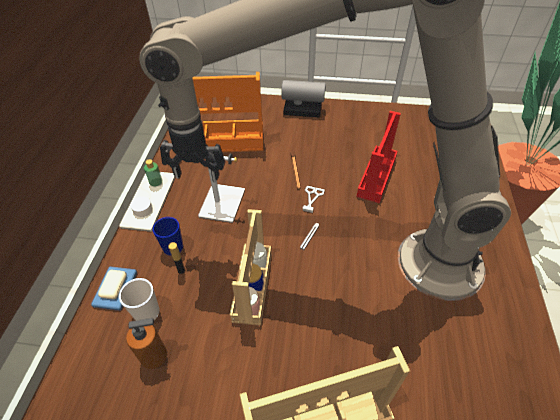

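View pics/wrist0.png

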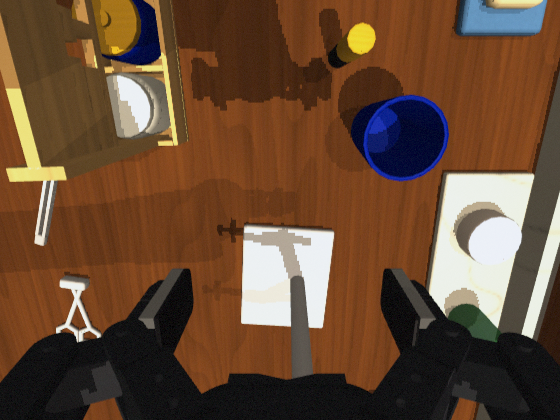

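```bash
python3 - <<'E'
import cv2,numpy as np
a=cv2.imread("pics/scene0.png")
cv2.imwrite("pics/c1.png",np.hstack([cv2.resize(a[185:295,265:375],(400,400),interpolation=2),cv2.resize(a[180:290,160:270],(400,400),interpolation=2)]))
b=cv2.imread("pics/side0.png")
cv2.imwrite("pics/c2.png",np.hstack([cv2.resize(b[205:330,205:295],(400,555),interpolation=2),cv2.resize(b[140:230,170:260],(400,555),interpolation=2)]))
E
```

```text
(no output)
```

View pics/c1.png

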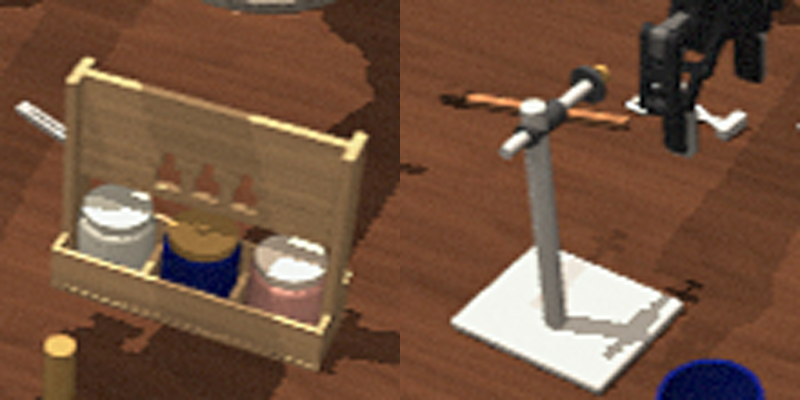

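View pics/c2.png

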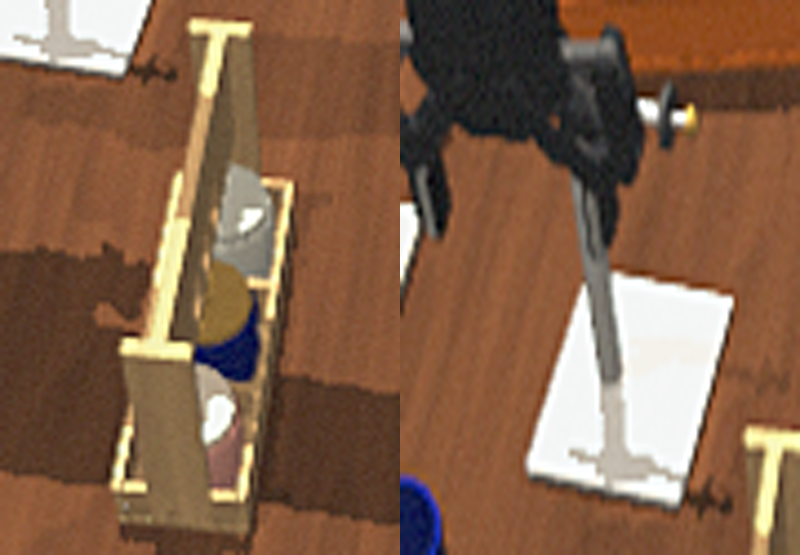

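```bash
cat > h.py <<'E'
import numpy as np,cv2
from rig import imaging,readout,manip
def P(k): return np.array(k["mtx"])@np.c_[k["R"],k["t"]]
def tri(cs,px):
    A=[]
    for c,p in zip(cs,px):
        M=P(imaging.get_calibration(c) if isinstance(c,str) else c)
        A+= [p[0]*M[2]-M[0],p[1]*M[2]-M[1]]
    X=np.linalg.svd(np.array(A))[2][-1];return X[:3]/X[3]
def proj(c,X):
    M=P(imaging.get_calibration(c) if isinstance(c,str) else c)
    v=M@np.append(X,1);return v[:2]/v[2]
def onz(c,p,z):
    k=imaging.get_calibration(c) if isinstance(c,str) else c
    o=-np.array(k["R"]).T@k["t"];d=np.array(k["R"]).T@np.linalg.inv(k["mtx"])@[p[0],p[1],1]
    return o+d*(z-o[2])/d[2]
E
python3 - <<'E'
from h import *
np.set_printoptions(precision=4,suppress=True)
SS=["scene","side"]
def f(n,a,b):
    X=tri(SS,[a,b]);print(n,X,"resid",proj("scene",X)-a,proj("side",X)-b);return X
f("end-",(288.4,204.2),(254.5,211.3));f("end+",(361.8,224.3),(240.4,283.8))
f("mid",(325.2,216.6),(248.2,248.0))
f("head",(215.6,200),(234.8,159));f("collar",(212.2,202.5),(229.9,158.6));f("pegnet",(216.8,194.7),(241.3,158.4))
print("z fixed scene: ends",onz("scene",(288.4,204.2),.185),onz("scene",(361.8,224.3),.185),"side",onz("side",(254.5,211.3),.185),onz("side",(240.4,283.8),.185))
print("post top",onz("scene",(196.6,208.9),.205))
print("head/collar z",onz("scene",(215.6,200),.193),onz("scene",(212.2,202.5),.193),onz("side",(234.8,159),.193),onz("side",(229.9,158.6),.193))
E
```

```text
end- [0.5019 0.0406 0.1842] resid [-0.2238 -0.2855] [-0.1267  0.5129]
end+ [0.4952 0.2443 0.1831] resid [0.3664 0.3677] [ 0.2264 -0.7834]
mid [0.498  0.1455 0.1761] resid [-0.0151 -0.0171] [-0.009   0.0333]
head [ 0.5874 -0.1317  0.1945] resid [-0.1342 -0.2   ] [-0.0658  0.3069]
collar [ 0.6013 -0.133   0.1942] resid [-0.0208 -0.0309] [-0.01    0.0471]
pegnet [ 0.5696 -0.1377  0.1968] resid [0.2767 0.4132] [ 0.1326 -0.6416]
z fixed scene: ends [0.5038 0.0422 0.185 ] [0.4966 0.2435 0.185 ] side [0.5017 0.0396 0.185 ] [0.495  0.2473 0.185 ]
post top [ 0.656  -0.1437  0.205 ]
head/collar z [ 0.5862 -0.1321  0.193 ] [ 0.6001 -0.1339  0.193 ] [ 0.5879 -0.1345  0.193 ] [ 0.6017 -0.1345  0.193 ]
```

The four totes in scene image: orange (100,217), red (236,152), large light one (456,226) and smaller light loaded one (320,241). The last fits (light, smaller, has the pots). The crop shows the canister, jar and tub left to right, with the blue jar in the middle pocket, so I use the middle keyhole. Next I move above the board.

step_arm --targets '[{"xyz":[-0.03,0.028,0.01],"delta_rot":[0,0,0],"jaw":1},{"xyz":[-0.06,0.056,0.015],"delta_rot":[0,0,0.01],"jaw":1},{"xyz":[-0.09,0.085,0.015],"delta_rot":[0,0,0.02],"jaw":1},{"xyz":[-0.12,0.114,0.015],"delta_rot":[0,0,0.033],"jaw":1},{"xyz":[-0.15,0.142,0.015],"delta_rot":[0,0,0.033],"jaw":1},{"xyz":[-0.15,0.142,0.015],"delta_rot":[0,0,0.033],"jaw":1},{"xyz":[-0.15,0.142,0.01],"delta_rot":[0,0,0.033],"jaw":1},{"xyz":[-0.15,0.142,0.005],"delta_rot":[0,0,0.033],"jaw":1}]' --squeeze 60

```text
time_s: 2.65
ee_pos: [0.5008, 0.1408, 0.2609]
eef_rot: [0.0, 0.696, 0.718, -0.0]
ft_force: [-0.7, 0.1, 0.5]
grip_width: 0.998
```

```bash
python3 - <<'E'
from h import *
np.set_printoptions(precision=4,suppress=True)
for c in ["scene","side","wrist"]:
    im=imaging.grab_frame(c);cv2.imwrite(f"pics/{c}1.png",im[:,:,::-1])
print(readout.get_state()["ee_pos"])
for c in ["side","scene"]:
  for n in ["peg","post","board_top"]:
    print(c,n,[(np.round(d["pixel"],1).tolist(),round(d["score"],2)) for d in imaging.spot_point(c,n)][:4])
a=cv2.imread("pics/side1.png")[140:230,170:270];b=cv2.imread("pics/scene1.png")[180:290,160:270]
cv2.imwrite("pics/c3.png",np.hstack([cv2.resize(a,(400,360),interpolation=2),cv2.resize(b,(360,360),interpolation=2)]))
C=[onz("scene",(160+u/3.64,180+v/3.64),.01) for u,v in [(52,320),(160,247),(283,303),(203,388)]]
for i in range(4): print(C[i],C[(i+1)%4]-C[i])
print(np.mean(C,0))
print("wrist proj tote ends",proj("wrist",[.5025,.041,.185]),proj("wrist",[.4955,.245,.185]))
E
```

```text
[0.5002 0.1412 0.2606]
side peg []
side post [([210.0, 154.7], 0.95)]
side board_top [([248.6, 241.7], 0.97), ([388.2, 130.4], 0.87), ([213.1, 81.1], 0.78), ([324.7, 385.8], 0.63)]
scene peg [([218.1, 198.9], 0.73)]
scene post [([195.0, 216.3], 0.95)]
scene board_top [([464.3, 186.0], 0.95), ([322.1, 216.1], 0.85), ([90.7, 174.9], 0.78), ([232.7, 125.6], 0.57)]
[ 0.6992 -0.2077  0.01  ] [-0.1085  0.0256  0.    ]
[ 0.5907 -0.1821  0.01  ] [0.0119 0.1199 0.    ]
[ 0.6026 -0.0622  0.01  ] [ 0.1053 -0.0058  0.    ]
[ 0.7078 -0.068   0.01  ] [-0.0087 -0.1397  0.    ]
[ 0.6501 -0.13    0.01  ]
wrist proj tote ends [286.0504 355.2383] [285.597   50.5543]
```

View pics/c3.png

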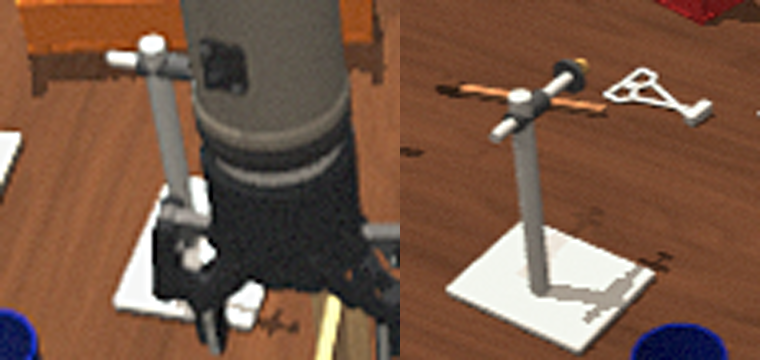

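View pics/wrist1.png

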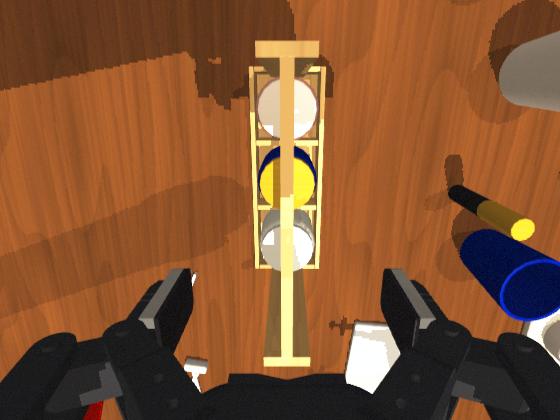

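```bash
python3 - <<'E'
from h import *
np.set_printoptions(precision=4,suppress=True)
print(onz("wrist",(287,43),.185),onz("wrist",(287,54),.185),onz("wrist",(286.5,358),.185),onz("wrist",(286.5,366),.185))
for v in (176,): print("jar", onz("wrist",(287,v),.075))
X=tri(["scene","side"],[(160+119/3.27,180+93/3.27),(170+151/4,140+42/4)]);print("posttop",X)
for p in [(119,97)]:print("scene posttop z.205",onz("scene",(160+p[0]/3.27,180+p[1]/3.27),.205),onz("side",(170+151/4,140+42/4),.205))
# peg rod end back and collar
print("rear end",onz("scene",(160+96/3.27,180+133/3.27),.193),onz("side",(170+112/4,140+58/4),.193))
print("rear tri",tri(["scene","side"],[(160+96/3.27,180+133/3.27),(170+112/4,140+58/4)]))
for n,p in [("collar",(168,74)),("head",(180,66))]: print(n,onz("scene",(160+p[0]/3.27,180+p[1]/3.27),.193))
print("postnet",tri(["scene","side"],[(195,216.3),(210,154.7)]))
E
```

```text
[0.4961 0.2487 0.185 ] [0.4963 0.2433 0.185 ] [0.5029 0.0385 0.185 ] [0.5032 0.0311 0.185 ]
jar [0.4995 0.1503 0.075 ]
posttop [ 0.6628 -0.1389  0.2122]
scene posttop z.205 [ 0.659  -0.1424  0.205 ] [ 0.6659 -0.1466  0.205 ]
rear end [ 0.6926 -0.1418  0.193 ] [ 0.694  -0.1401  0.193 ]
rear tri [ 0.6938 -0.1405  0.1937]
collar [ 0.6016 -0.1354  0.193 ]
head [ 0.5876 -0.1329  0.193 ]
postnet [ 0.6628 -0.147   0.1867]
```

Next I take a closer wrist view of the peg before grasping, so that board and peg are measured by the same camera.

step_arm --targets '[{"xyz":[0.015,-0.04,0.01],"delta_rot":[0,0,0],"jaw":1},{"xyz":[0.035,-0.09,0.01],"delta_rot":[0,0,-0.02],"jaw":1},{"xyz":[0.055,-0.14,0.01],"delta_rot":[0,0,-0.04],"jaw":1},{"xyz":[0.075,-0.19,0.01],"delta_rot":[0,0,-0.06],"jaw":1},{"xyz":[0.095,-0.24,0.01],"delta_rot":[0,0,-0.08],"jaw":1},{"xyz":[0.115,-0.29,0.01],"delta_rot":[0,0,-0.1],"jaw":1},{"xyz":[0.135,-0.33,0.01],"delta_rot":[0,0,-0.1],"jaw":1},{"xyz":[0.135,-0.33,0.01],"delta_rot":[0,0,-0.1],"jaw":1}]'

```text
time_s: 4.1
ee_pos: [0.635, -0.193, 0.2708]
eef_rot: [0.001, 0.733, 0.681, -0.001]
ft_force: [-0.1, 0.2, -0.6]
grip_width: 1.001
```

```bash
python3 - <<'E'
from h import *
np.set_printoptions(precision=4,suppress=True)
print(readout.get_state()["ee_pos"],readout.get_state()["joint_velocities"])
im=imaging.grab_frame("wrist");cv2.imwrite("pics/wrist2.png",im[:,:,::-1])
k=imaging.get_calibration("wrist");np.savez("k2.npz",**k)
for n in ["peg","post"]:
    print(n,[(np.round(d["pixel"],1).tolist(),round(d["score"],2)) for d in imaging.spot_point("wrist",n)][:4])
for X in [(.6,-.135,.193),(.694,-.141,.193)]: print(proj("wrist",X))
im=imaging.grab_frame("side");cv2.imwrite("pics/side2.png",im[:,:,::-1])
E
```

```text
[ 0.635  -0.193   0.2708] [-0.041  -0.0326 -0.0586  0.0441 -0.0312  0.0168 -0.0128]
peg [([184.9, 142.4], 0.9)]
post [([327.9, 139.1], 0.93)]
[223.547  150.1897]
[381.2118 150.0473]
```

View pics/wrist2.png

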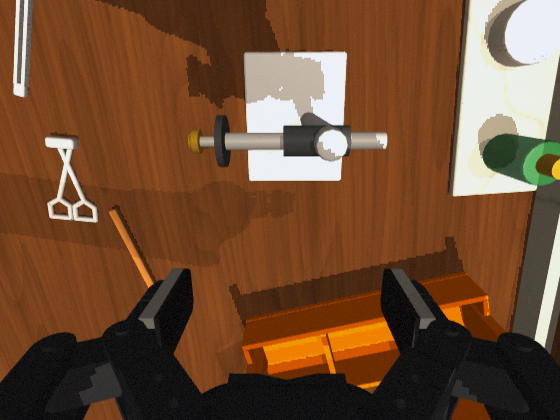

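View pics/side2.png

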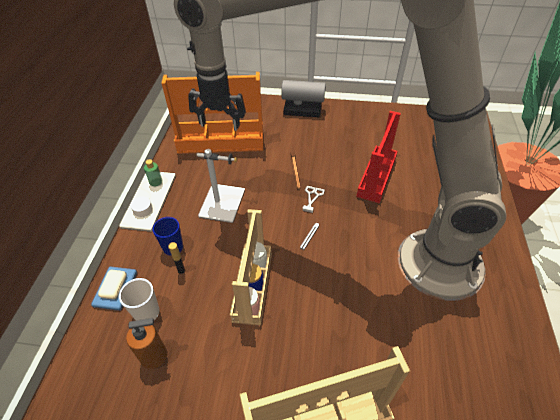

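```bash
python3 - <<'E'
from h import *
np.set_printoptions(precision=4,suppress=True)
k=dict(np.load("k2.npz"))
a=cv2.imread("pics/wrist2.png")[100:180,170:400]
cv2.imwrite("pics/c4.png",cv2.resize(a,None,fx=3.4,fy=3.4,interpolation=2))
b=cv2.imread("pics/side2.png")[130:190,190:250]
cv2.imwrite("pics/c5.png",cv2.resize(b,None,fx=8,fy=8,interpolation=2))
for n,p in [("headf",(189,141.3)),("head",(195,141.3)),("collar",(217,141)),("rodA",(255,141)),("rodE",(380,141)),("netpeg",(184.9,142.4)),("netpost",(327.9,139.1))]: print(n,onz(k,p,.193))
E
```

```text
headf [ 0.5805 -0.1316  0.193 ]
head [ 0.584  -0.1318  0.193 ]
collar [ 0.597  -0.1325  0.193 ]
rodA [ 0.6194 -0.1341  0.193 ]
rodE [ 0.6931 -0.1392  0.193 ]
netpeg [ 0.5779 -0.132   0.193 ]
netpost [ 0.6625 -0.136   0.193 ]
```

View pics/c4.png

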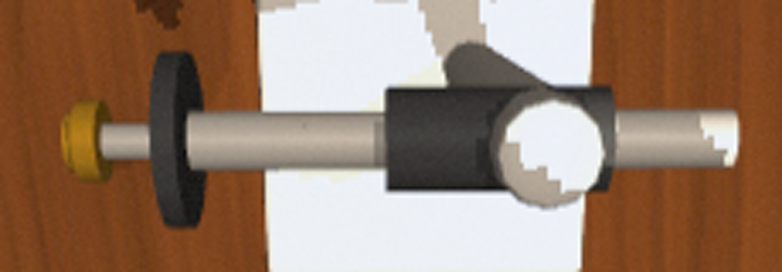

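View pics/c5.png

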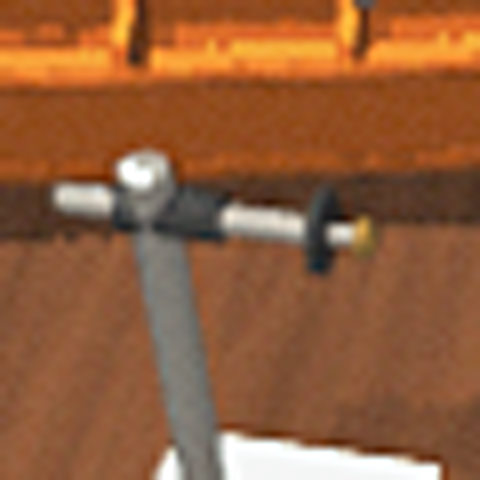

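```bash
python3 - <<'E'
import cv2,numpy as np
a=cv2.imread("pics/wrist1.png")
A=cv2.resize(a[30:90,240:335],None,fx=4,fy=4,interpolation=0);B=cv2.resize(a[320:380,240:335],None,fx=4,fy=4,interpolation=0)
C=cv2.resize(a[130:290,240:335],None,fx=3,fy=3,interpolation=0)
o=np.zeros((490,680,3),np.uint8);o[:240,:380]=A;o[245:485,:380]=B;o[:480,390:675]=C
cv2.imwrite("pics/c6.png",o)
E
```

```text
(no output)
```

View pics/c6.png

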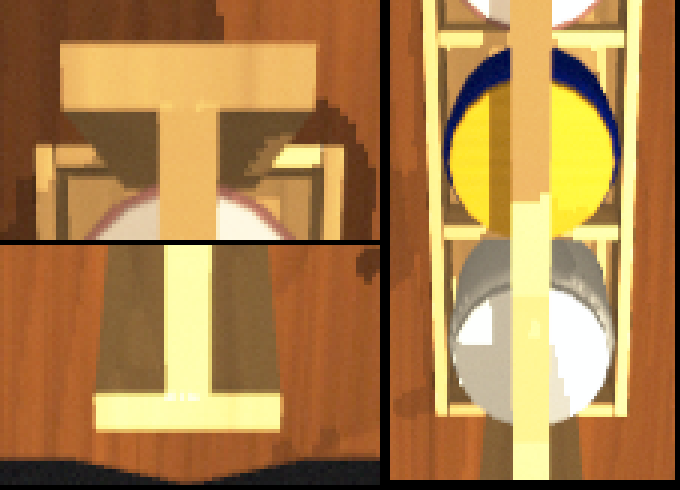

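```bash
python3 - <<'E'
from h import *
from scipy.spatial.transform import Rotation as Ro
np.set_printoptions(precision=4,suppress=True)
k=dict(np.load("k2.npz"))
# reconstruct wrist1 calibration: shift & rotate from k2
T2=np.array([.635,-.193,.2708]);R2=Ro.from_quat([.733,.681,-.001,.001]).as_matrix()
T1=np.array([.5002,.1412,.2606]);R1=Ro.from_quat([.696,.718,0,0]).as_matrix()
o=-k["R"].T@k["t"]; ot=R2.T@(o-T2); Rt=k["R"]@R2
R=Rt@R1.T; o1=T1+R1@ot; k1=dict(mtx=k["mtx"],R=R,t=-R@o1)
for r in (40,57.5,356,366.1): print(onz(k1,(287,r),.185))
print(onz(k1,(240+(457)/4/1,320+0),.185))
S=readout.get_state();print(S["ee_pos"],S["eef_rot"])
for p,q in [((288.4,204.2),(254.5,211.3))]: pass
E
python3 - <<'E'
import cv2,numpy as np
a=cv2.imread("pics/side2.png");b=cv2.imread("pics/scene1.png")
A=cv2.resize(a[200:300,225:275],None,fx=5.8,fy=5.8,interpolation=0);B=cv2.resize(b[195:260,275:370],None,fx=5,fy=5,interpolation=0)
o=np.zeros((590,780,3),np.uint8);o[:580,:290]=A;o[:325,295:770]=B
cv2.imwrite("pics/c7.png",o)
E
```

```text
[0.4956 0.2526 0.185 ]
[0.4959 0.244  0.185 ]
[0.503  0.0438 0.185 ]
[0.5033 0.0346 0.185 ]
[0.5491 0.0768 0.185 ]
[ 0.6351 -0.186   0.2713] [-0.0005  0.7296  0.6839  0.0004]
```

View pics/c7.png

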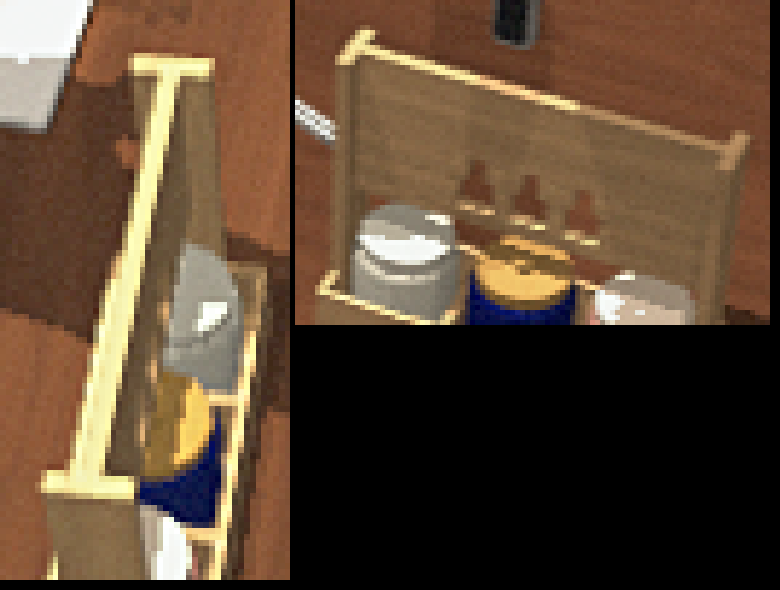

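```bash
python3 - <<'E'
from h import *
np.set_printoptions(precision=4,suppress=True)
S=readout.get_state();k=imaging.get_calibration("wrist")
im=imaging.grab_frame("wrist");cv2.imwrite("pics/wrist3.png",im[:,:,::-1])
np.savez("k3.npz",tcp=S["ee_pos"],q=S["eef_rot"],**k);S2=readout.get_state()
print(S["ee_pos"],S2["ee_pos"],S["eef_rot"],S2["time_s"])
a=im[110:190,170:400,::-1]
cv2.imwrite("pics/c8.png",cv2.resize(a,None,fx=3.4,fy=3.4,interpolation=2))
g=((im[:,:,0]>110)&(im[:,:,2]<60)&(im[:,:,1]>70))
ys,xs=np.nonzero(g[100:190,170:230]);print("gold",xs.min()+170,xs.max()+170,ys.min()+100,ys.max()+100,ys.mean()+100)
E
```

```text
[ 0.6351 -0.186   0.2713] [ 0.6351 -0.1859  0.2715] [-0.0005  0.7296  0.6839  0.0004] 4.35
gold 170 228 100 189 137.32007952286284
```

View pics/c8.png

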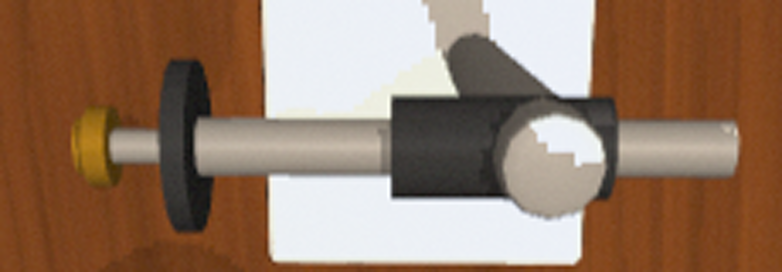

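```bash
python3 - <<'E'
from h import *
from scipy.spatial.transform import Rotation as Ro
np.set_printoptions(precision=4,suppress=True)
k=dict(np.load("k3.npz"))
for n,p in [("headf",(192,153.3)),("neck",(210,153)),("collar",(219,153)),("rodE",(385,153.6))]: print(n,onz(k,p,.193))
T2=k["tcp"];R2=Ro.from_quat(k["q"][[1,2,3,0]]).as_matrix()
T1=np.array([.5002,.1412,.2606]);R1=Ro.from_quat([.696,.718,0,0]).as_matrix()
o=-k["R"].T@k["t"]; ot=R2.T@(o-T2); Rt=k["R"]@R2
R=Rt@R1.T; o1=T1+R1@ot; k1=dict(mtx=k["mtx"],R=R,t=-R@o1)
for r in (40,57.5,356,366.1): print(onz(k1,(287,r),.185))
print("cam offset tool",ot)
SS=["scene","side"]
# board corner ends, outer top plate centre
e0=tri(SS,[(275+(360-295)/5,195+43/5),(225+172/5.8,200+66/5.8)]);e1=tri(SS,[(275+(737-295)/5,195+148/5),(225+88/5.8,200+484/5.8)])
print(e0,e1,(e0+e1)/2)
E
```

```text
headf [ 0.5808 -0.1352  0.193 ]
neck [ 0.5917 -0.1357  0.193 ]
collar [ 0.597  -0.1361  0.193 ]
rodE [ 0.6964 -0.1428  0.193 ]
[0.4964 0.2492 0.185 ]
[0.4967 0.2406 0.185 ]
[0.5031 0.0402 0.185 ]
[0.5034 0.031  0.185 ]
cam offset tool [ 0.0788 -0.0005 -0.1188]
[0.5014 0.0398 0.1847] [0.4957 0.2471 0.185 ] [0.4985 0.1435 0.1849]
```

step_arm --targets '[{"xyz":[-0.02,0.04,0.0],"delta_rot":[0,0,0.02],"jaw":1},{"xyz":[-0.04,0.09,0.0],"delta_rot":[0,0,0.04],"jaw":1},{"xyz":[-0.06,0.14,0.0],"delta_rot":[0,0,0.06],"jaw":1},{"xyz":[-0.08,0.19,0.0],"delta_rot":[0,0,0.08],"jaw":1},{"xyz":[-0.1,0.24,0.0],"delta_rot":[0,0,0.1],"jaw":1},{"xyz":[-0.12,0.29,0.0],"delta_rot":[0,0,0.1],"jaw":1},{"xyz":[-0.135,0.33,-0.005],"delta_rot":[0,0,0.1],"jaw":1},{"xyz":[-0.135,0.33,-0.01],"delta_rot":[0,0,0.1],"jaw":1}]'

```text
time_s: 5.35
ee_pos: [0.4978, 0.1474, 0.2618]
eef_rot: [-0.001, 0.692, 0.722, 0.001]
ft_force: [-0.1, 0.4, 0.4]
grip_width: 0.999
```

step_arm --targets '[{"xyz":[0,0,0],"delta_rot":[0,0,0],"jaw":1},{"xyz":[0,0,-0.02],"delta_rot":[0,0,0],"jaw":1},{"xyz":[0,0,-0.04],"delta_rot":[0,0,0],"jaw":1},{"xyz":[0,0,-0.06],"delta_rot":[0,0,0],"jaw":1},{"xyz":[0,0,-0.075],"delta_rot":[0,0,0],"jaw":1},{"xyz":[0,0,-0.08],"delta_rot":[0,0,0],"jaw":1},{"xyz":[0,0,-0.08],"delta_rot":[0,0,0],"jaw":1},{"xyz":[0,0,-0.08],"delta_rot":[0,0,0],"jaw":0.0}]'

```text
time_s: 6.35
ee_pos: [0.5006, 0.1421, 0.1821]
eef_rot: [0.0, 0.695, 0.719, 0.001]
ft_force: [0.5, 0.1, -0.2]
grip_width: 0.821
```

```bash
python3 - <<'E'
from h import *
np.set_printoptions(precision=4,suppress=True)
S=readout.get_state();print(S)
im=imaging.grab_frame("wrist");cv2.imwrite("pics/wrist4.png",im[:,:,::-1])
E
```

```text
{'time_s': 6.35, 'q': array([-0.326 ,  0.2407, -0.0383,  1.9296,  0.0112,  0.9699, -0.3365]), 'joint_velocities': array([-0.0023, -0.0007, -0.0035,  0.0029, -0.0014,  0.0007,  0.0014]), 'tau': array([  0.0528, -35.9141,   0.3465, -22.3312,   0.0141,   0.0054,
         0.0003]), 'ee_pos': array([0.5006, 0.1421, 0.1821]), 'eef_rot': array([0.0004, 0.6954, 0.7187, 0.0007]), 'ft_force': array([ 0.4634,  0.072 , -0.2019]), 'torque': array([ 0.0336, -0.009 ,  0.017 ]), 'grip_width': 0.8211919211821684}
```

View pics/wrist4.png

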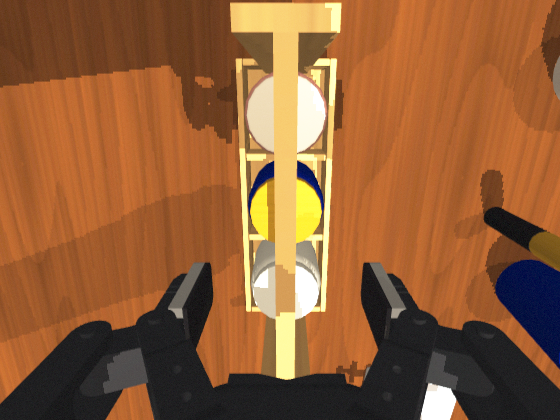

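The board at column 286 lies centred between the pads (210 and 365), so I close.

step_arm --targets '[{"xyz":[0,0,-0.001],"delta_rot":[0,0,0],"jaw":-1},{"xyz":[0,0,-0.001],"delta_rot":[0,0,0],"jaw":-1},{"xyz":[0,0,-0.001],"delta_rot":[0,0,0],"jaw":-1},{"xyz":[0,0,-0.001],"delta_rot":[0,0,0],"jaw":-1},{"xyz":[0,0,-0.001],"delta_rot":[0,0,0],"jaw":-1},{"xyz":[0,0,-0.001],"delta_rot":[0,0,0],"jaw":-1},{"xyz":[0,0,-0.001],"delta_rot":[0,0,0],"jaw":-1},{"xyz":[0,0,-0.001],"delta_rot":[0,0,0],"jaw":-1}]' --squeeze 80

```text
time_s: 7.4
ee_pos: [0.5002, 0.1421, 0.1806]
eef_rot: [0.0, 0.695, 0.719, 0.0]
ft_force: [-1.2, -0.3, 4.5]
grip_width: 0.08
```

```bash
python3 - <<'E'
from h import *
np.set_printoptions(precision=4,suppress=True)
for n,p,z in [("or boxR top",(263,126),.06),("or boxR bot",(263,150),0),("or boxL bot",(175,152),0),("or top R",(260,75),.25),("red",(370,195),0),("red top",(395,115),.25),("tumbler",(166,222),.095),("mascara",(173,245),.117),("brush",(137,285),.1),("big",(245,400),.2)]:
  print(n,onz("side",p,z))
E
```

```text
or boxR top [ 0.5694 -0.459   0.06  ]
or boxR bot [ 0.5626 -0.4021 -0.    ]
or boxL bot [ 0.8684 -0.3535 -0.    ]
or top R [ 0.5725 -0.47    0.25  ]
red [ 0.1915 -0.2311  0.    ]
red top [ 0.1598 -0.3088  0.25  ]
tumbler [0.753  0.0321 0.095 ]
mascara [0.7009 0.1196 0.117 ]
brush [0.758  0.2343 0.1   ]
big [0.4371 0.4844 0.2   ]
```

step_arm --targets '[{"xyz":[0,0,0.004],"delta_rot":[0,0,0],"jaw":-1},{"xyz":[0,0,0.01],"delta_rot":[0,0,0],"jaw":-1},{"xyz":[0,0,0.02],"delta_rot":[0,0,0],"jaw":-1},{"xyz":[0,0,0.034],"delta_rot":[0,0,0],"jaw":-1},{"xyz":[0,0,0.05],"delta_rot":[0,0,0],"jaw":-1},{"xyz":[0,0,0.065],"delta_rot":[0,0,0],"jaw":-1},{"xyz":[0,0,0.076],"delta_rot":[0,0,0],"jaw":-1},{"xyz":[0,0,0.082],"delta_rot":[0,0,0],"jaw":-1}]'

```text
time_s: 8.4
ee_pos: [0.5003, 0.1421, 0.2633]
eef_rot: [0.0, 0.695, 0.719, 0.001]
ft_force: [0.7, 0.0, -7.1]
grip_width: 0.08
```

Lifted, with about 7 N on the wrist. Next I carry it to in front of the peg.

step_arm --targets '[{"xyz":[0.001,-0.008,0.0],"delta_rot":[0,0,0],"jaw":-1},{"xyz":[0.003,-0.028,0.0],"delta_rot":[0,0,-0.01],"jaw":-1},{"xyz":[0.008,-0.056,0.0],"delta_rot":[0,0,-0.02],"jaw":-1},{"xyz":[0.013,-0.09,0.0],"delta_rot":[0,0,-0.035],"jaw":-1},{"xyz":[0.018,-0.126,0.0],"delta_rot":[0,0,-0.05],"jaw":-1},{"xyz":[0.022,-0.162,0.0],"delta_rot":[0,0,-0.065],"jaw":-1},{"xyz":[0.026,-0.198,0.0],"delta_rot":[0,0,-0.08],"jaw":-1},{"xyz":[0.03,-0.23,0.0],"delta_rot":[0,0,-0.095],"jaw":-1}]'

```text
time_s: 9.4
ee_pos: [0.529, -0.0917, 0.2617]
eef_rot: [-0.0, 0.73, 0.684, -0.001]
ft_force: [0.5, 0.3, -7.3]
grip_width: 0.08
```

step_arm --targets '[{"xyz":[0.002,-0.024,0.0],"delta_rot":[0,0,-0.005],"jaw":-1},{"xyz":[0.004,-0.036,0.0],"delta_rot":[0,0,-0.005],"jaw":-1},{"xyz":[0.005,-0.042,0.0],"delta_rot":[0,0,-0.005],"jaw":-1},{"xyz":[0.005,-0.043,-0.001],"delta_rot":[0,0,-0.005],"jaw":-1},{"xyz":[0.005,-0.0435,-0.001],"delta_rot":[0,0,-0.005],"jaw":-1},{"xyz":[0.005,-0.0435,-0.001],"delta_rot":[0,0,-0.005],"jaw":-1},{"xyz":[0.005,-0.0435,-0.001],"delta_rot":[0,0,-0.005],"jaw":-1},{"xyz":[0.005,-0.0435,-0.001],"delta_rot":[0,0,-0.005],"jaw":-1}]'

```text
time_s: 10.4
ee_pos: [0.535, -0.1312, 0.2614]
eef_rot: [0.0, 0.73, 0.683, 0.0]
ft_force: [0.3, -0.1, -7.0]
grip_width: 0.077
```

```bash
python3 - <<'E'
from h import *
np.set_printoptions(precision=4,suppress=True)
S=readout.get_state();print(S["ee_pos"],S["eef_rot"],S["ft_force"],S["torque"],S["joint_velocities"])
for c in ["scene","side","wrist"]:
    im=imaging.grab_frame(c);cv2.imwrite(f"pics/{c}5.png",im[:,:,::-1])
for c in ["scene","side"]:
  for n in ["keyhole_mid","board_top","peg"]:
    print(c,n,[(np.round(d["pixel"],1).tolist(),round(d["score"],2)) for d in imaging.spot_point(c,n)][:4])
T=S["ee_pos"]
print(proj("scene",T),proj("side",T))
a=cv2.imread("pics/scene5.png")[150:270,150:270];b=cv2.imread("pics/side5.png")[100:240,190:330]
cv2.imwrite("pics/c9.png",np.hstack([cv2.resize(a,(400,400),interpolation=2),cv2.resize(b,(400,400),interpolation=2)]))
E
```

```text
[ 0.535  -0.1312  0.2614] [0.     0.7302 0.6832 0.0001] [ 0.2877 -0.1346 -7.0428] [-0.016  -0.0265 -0.0302] [ 0.0017  0.0022  0.0016 -0.0026  0.0004 -0.0003  0.0071]
scene keyhole_mid [([236.9, 146.2], 0.86), ([456.1, 216.6], 0.85), ([100.4, 208.2], 0.6), ([225.5, 192.4], 0.55)]
scene board_top [([88.9, 177.0], 0.85), ([462.8, 188.1], 0.75), ([233.4, 127.9], 0.65), ([225.2, 168.5], 0.56)]
scene peg [([220.7, 198.2], 0.96)]
side keyhole_mid [([253.0, 164.3], 0.88), ([321.4, 401.1], 0.73), ([215.8, 105.8], 0.7), ([379.4, 151.9], 0.62)]
side board_top [([386.1, 130.3], 0.98), ([251.5, 140.0], 0.75), ([213.4, 81.7], 0.75), ([324.8, 383.2], 0.73)]
side peg [([236.9, 158.9], 0.89)]
[224.7329 168.9571] [251.8733 141.8454]
```

View pics/c9.png

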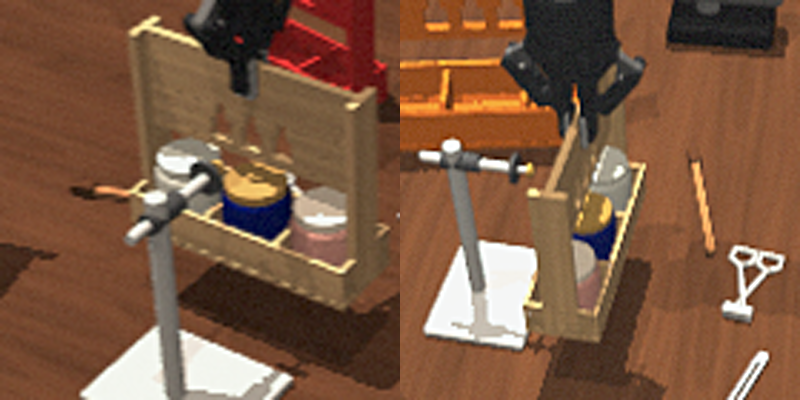

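View pics/wrist5.png

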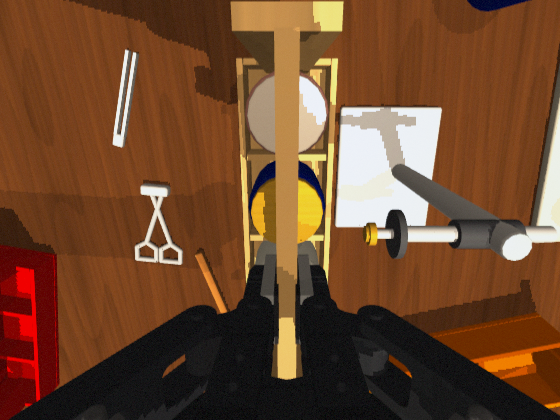

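```bash
python3 - <<'E'
from h import *
np.set_printoptions(precision=4,suppress=True)
a=cv2.imread("pics/wrist5.png")
o=np.zeros((400,800,3),np.uint8);o[:200,:]=cv2.resize(a[210:260,350:550],(800,200),interpolation=0);o[200:,:520]=cv2.resize(a[0:50,220:350],(520,200),interpolation=0)
cv2.imwrite("pics/c10.png",o)
S=readout.get_state();T=S["ee_pos"];k=imaging.get_calibration("wrist")
print(T,S["time_s"])
from scipy.spatial.transform import Rotation as Ro
R=Ro.from_quat(S["eef_rot"][[1,2,3,0]]).as_matrix()
def tl(X): return R.T@(X-T)
for n,p,z in [("head",(371,234),.193),("neck",(386,234),.193),("rod",(430,234),.193),("rear",(545,234),.193),("plate0",(287,2),.2665-.0002),("plate1",(287,30),.2663)]:
  X=onz(k,p,z);print(n,X,"tool",tl(X))
E
```

```text
[ 0.535  -0.1315  0.2613] 10.85
head [ 0.5864 -0.1359  0.193 ] tool [-0.001   0.0515  0.0683]
neck [ 0.5956 -0.1365  0.193 ] tool [-0.001   0.0607  0.0683]
rod [ 0.6226 -0.1383  0.193 ] tool [-0.001   0.0879  0.0684]
rear [ 0.6933 -0.143   0.193 ] tool [-0.0009  0.1587  0.0684]
plate0 [ 0.5417 -0.0254  0.2663] tool [ 0.1063 -0.0004 -0.005 ]
plate1 [ 0.5412 -0.0329  0.2663] tool [ 0.0987 -0.0004 -0.005 ]
```

View pics/c10.png

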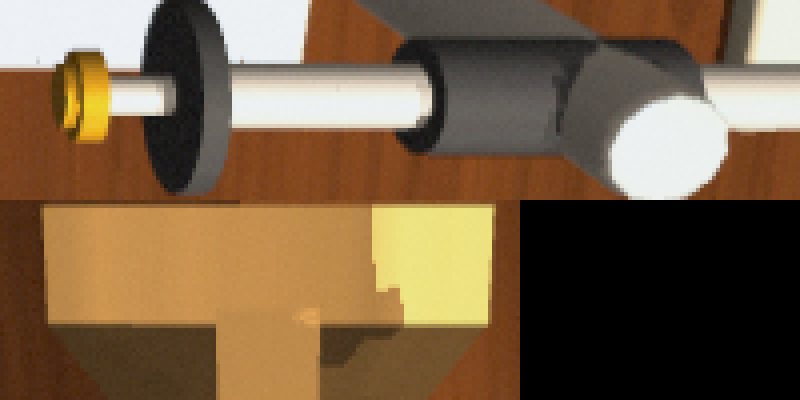

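```bash
python3 - <<'E'
from h import *
np.set_printoptions(precision=4,suppress=True)
SS=["scene","side"]
print(tri(SS,[(225.5,192.4),(253,164.3)]),tri(SS,[(225.2,168.5),(251.5,140)]))
a=cv2.imread("pics/scene5.png");b=cv2.imread("pics/side5.png")
o=np.zeros((600,800,3),np.uint8)
o[:,:400]=cv2.resize(a[155:255,185:270],(400,470),interpolation=0)[:600] if 0 else 0
A=cv2.resize(a[150:240,185:265],None,fx=5,fy=5,interpolation=0);B=cv2.resize(b[125:225,225:285],None,fx=6,fy=6,interpolation=0)
o[:450,:400]=A;o[:600,410:770]=B
cv2.imwrite("pics/c11.png",o)
E
```

```text
[ 0.5363 -0.1312  0.1857] [ 0.536  -0.13    0.2654]
```

View pics/c11.png

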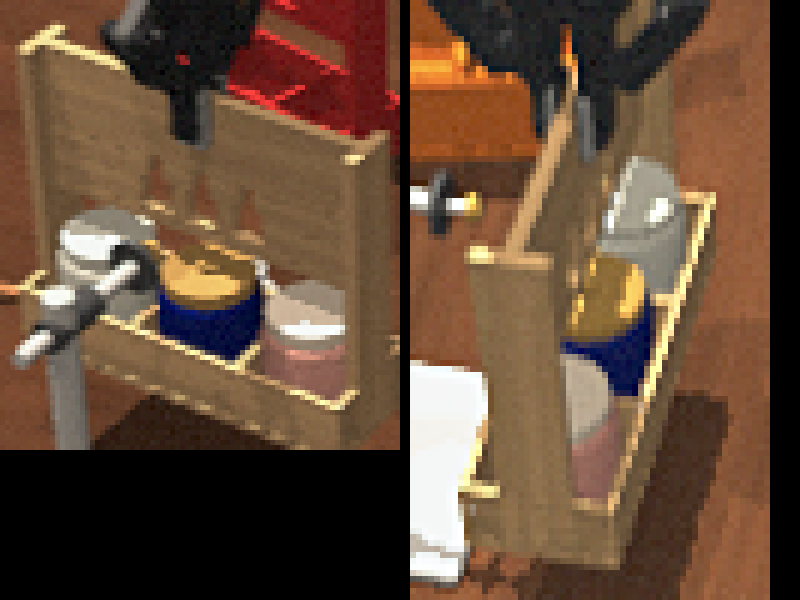

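```bash
python3 - <<'E'
from h import *
np.set_printoptions(precision=4,suppress=True)
z=.2660
a=onz("scene",(193.4,158),z);b=onz("scene",(259,179.6),z);c=tri(["scene","side"],[(259,179.6),(241.7,167.5)])
print(a,b,c,onz("side",(241.7,167.5),z)); m=(a+b)/2;print(m, np.linalg.norm(a-b))
yv=np.array([.066,.998,0]);print("mid from c",c-yv*.1025,"mid from side",onz("side",(241.7,167.5),z)-yv*.1025)
print("head scene",onz("scene",(212.2,202.5),.193),onz("scene",(216,200),.193),"side",onz("side",(234.8,159),.193))
E
```

```text
[ 0.5325 -0.2313  0.266 ] [ 0.545  -0.0235  0.266 ] [ 0.5411 -0.0265  0.2642] [ 0.5407 -0.0272  0.266 ]
[ 0.5387 -0.1274  0.266 ] 0.2082046525435648
mid from c [ 0.5344 -0.1287  0.2642] mid from side [ 0.534  -0.1295  0.266 ]
head scene [ 0.6001 -0.1339  0.193 ] [ 0.5857 -0.1312  0.193 ] side [ 0.5879 -0.1345  0.193 ]
```

Board and rod are square to each other in the wrist view (head at 371,234), and the lateral mismatch comes out under about 1.5 mm. Next I advance along the peg axis over the head.

step_arm --targets '[{"xyz":[0.004,-0.0003,0],"delta_rot":[0,0,0],"jaw":-1},{"xyz":[0.012,-0.0008,0],"delta_rot":[0,0,0],"jaw":-1},{"xyz":[0.02,-0.0013,0],"delta_rot":[0,0,0],"jaw":-1},{"xyz":[0.027,-0.0018,0],"delta_rot":[0,0,0],"jaw":-1},{"xyz":[0.033,-0.0022,0],"delta_rot":[0,0,0],"jaw":-1},{"xyz":[0.037,-0.0024,0],"delta_rot":[0,0,0],"jaw":-1},{"xyz":[0.04,-0.0026,0],"delta_rot":[0,0,0],"jaw":-1},{"xyz":[0.041,-0.0027,0],"delta_rot":[0,0,0],"jaw":-1}]'

```text
time_s: 11.85
ee_pos: [0.5761, -0.1341, 0.2613]
eef_rot: [-0.0, 0.73, 0.683, 0.0]
ft_force: [-0.1, 0.1, -6.6]
grip_width: 0.08
```

```bash
python3 - <<'E'
from h import *
np.set_printoptions(precision=4,suppress=True)
S=readout.get_state();print(S["ee_pos"],S["eef_rot"],S["ft_force"],S["torque"])
for c in ["scene","side","wrist"]:
    im=imaging.grab_frame(c);cv2.imwrite(f"pics/{c}6.png",im[:,:,::-1])
a=cv2.imread("pics/scene6.png");b=cv2.imread("pics/side6.png");w=cv2.imread("pics/wrist6.png")
o=np.zeros((600,800,3),np.uint8)
o[:420,:375]=cv2.resize(a[155:239,175:250],None,fx=5,fy=5,interpolation=0);o[:420,380:800]=cv2.resize(b[125:209,200:284],None,fx=5,fy=5,interpolation=0);o[420:600,:600]=cv2.resize(w[200:260,260:460],(600,180),interpolation=0)
cv2.imwrite("pics/c12.png",o)
E
```

```text
[ 0.5761 -0.1341  0.2613] [-0.      0.7304  0.6831  0.    ] [-0.1288  0.0605 -6.6241] [ 0.046  -0.0453  0.0486]
```

View pics/c12.png

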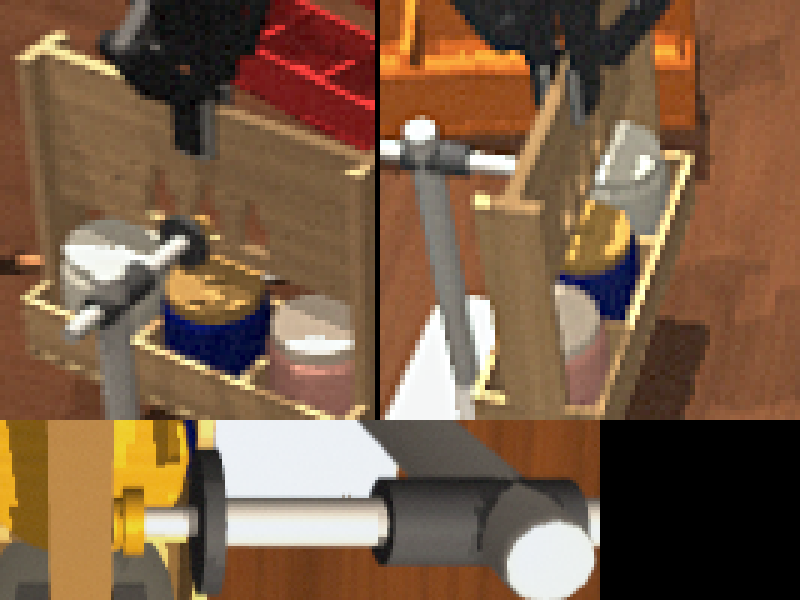

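step_arm --targets '[{"xyz":[0.002,-0.0001,0],"delta_rot":[0,0,0],"jaw":-1},{"xyz":[0.004,-0.0003,0],"delta_rot":[0,0,0],"jaw":-1},{"xyz":[0.006,-0.0004,0],"delta_rot":[0,0,0],"jaw":-1},{"xyz":[0.008,-0.0005,0],"delta_rot":[0,0,0],"jaw":-1},{"xyz":[0.01,-0.0007,0],"delta_rot":[0,0,0],"jaw":-1},{"xyz":[0.01,-0.0007,0],"delta_rot":[0,0,0],"jaw":-1},{"xyz":[0.01,-0.0007,0],"delta_rot":[0,0,0],"jaw":-1},{"xyz":[0.01,-0.0007,0],"delta_rot":[0,0,0],"jaw":-1}]'

```text
time_s: 13.0
ee_pos: [0.5859, -0.1349, 0.2613]
eef_rot: [-0.0, 0.73, 0.683, 0.0]
ft_force: [-0.6, -0.7, -7.7]
grip_width: 0.078
```

```bash
python3 - <<'E'
from h import *
np.set_printoptions(precision=4,suppress=True)
S=readout.get_state();print(S["ee_pos"],S["ft_force"],S["torque"])
c="wrist";im=imaging.grab_frame(c);cv2.imwrite(f"pics/{c}7.png",im[:,:,::-1])
cv2.imwrite("pics/c13.png",cv2.resize(im[190:270,250:450,::-1],(800,320),interpolation=0))
E
```

```text
[ 0.5859 -0.1349  0.2613] [-0.6258 -0.7275 -7.6508] [-0.0148 -0.0176 -0.0498]
```

View pics/c13.png

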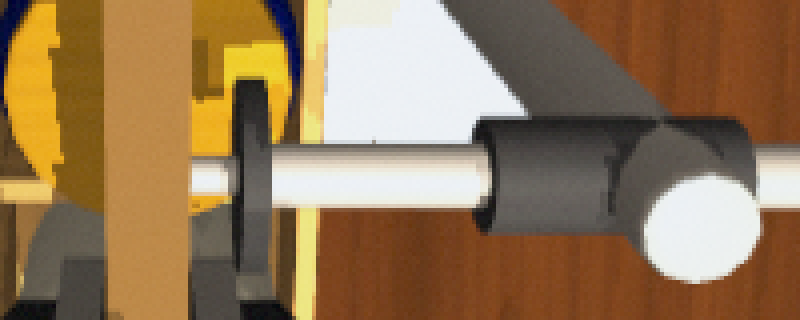

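step_arm --targets '[{"xyz":[0.001,-0.0001,0],"delta_rot":[0,0,0],"jaw":-1},{"xyz":[0.002,-0.0001,0],"delta_rot":[0,0,0],"jaw":-1},{"xyz":[0.003,-0.0002,0],"delta_rot":[0,0,0],"jaw":-1},{"xyz":[0.004,-0.0003,0],"delta_rot":[0,0,0],"jaw":-1},{"xyz":[0.005,-0.0003,0],"delta_rot":[0,0,0],"jaw":-1},{"xyz":[0.0055,-0.0004,0],"delta_rot":[0,0,0],"jaw":-1},{"xyz":[0.0055,-0.0004,0],"delta_rot":[0,0,0],"jaw":-1},{"xyz":[0.0055,-0.0004,0],"delta_rot":[0,0,0],"jaw":-1}]'

```text
time_s: 14.05
ee_pos: [0.5915, -0.1353, 0.2614]
eef_rot: [0.0, 0.73, 0.683, 0.0]
ft_force: [0.1, 0.3, -7.1]
grip_width: 0.078
```

step_arm --targets '[{"xyz":[0.0003,0,0],"delta_rot":[0,0,0],"jaw":-1},{"xyz":[0.0006,0,0],"delta_rot":[0,0,0],"jaw":-1},{"xyz":[0.001,-0.0001,0],"delta_rot":[0,0,0],"jaw":-1},{"xyz":[0.001,-0.0001,0],"delta_rot":[0,0,0],"jaw":-1},{"xyz":[0.001,-0.0001,0],"delta_rot":[0,0,0],"jaw":-1},{"xyz":[0.001,-0.0001,0],"delta_rot":[0,0,0],"jaw":-1},{"xyz":[0.001,-0.0001,0],"delta_rot":[0,0,0],"jaw":-1},{"xyz":[0.001,-0.0001,0],"delta_rot":[0,0,0],"jaw":-1}]'

```text
time_s: 15.05
ee_pos: [0.5925, -0.1354, 0.2614]
eef_rot: [0.0, 0.73, 0.683, 0.0]
ft_force: [-0.4, -0.9, -6.8]
grip_width: 0.08
```

step_arm --targets '[{"xyz":[0.0003,0,0],"delta_rot":[0,0,0],"jaw":-1},{"xyz":[0.0006,0,0],"delta_rot":[0,0,0],"jaw":-1},{"xyz":[0.0009,-0.0001,0],"delta_rot":[0,0,0],"jaw":-1},{"xyz":[0.0012,-0.0001,0],"delta_rot":[0,0,0],"jaw":-1},{"xyz":[0.0012,-0.0001,0],"delta_rot":[0,0,0],"jaw":-1},{"xyz":[0.0012,-0.0001,0],"delta_rot":[0,0,0],"jaw":-1},{"xyz":[0.0012,-0.0001,0],"delta_rot":[0,0,0],"jaw":-1},{"xyz":[0.0012,-0.0001,0],"delta_rot":[0,0,0],"jaw":-1}]'

```text
time_s: 16.05
ee_pos: [0.5937, -0.1355, 0.2614]
eef_rot: [0.0, 0.73, 0.683, 0.0]
ft_force: [-0.2, -0.7, -6.9]
grip_width: 0.085
```

step_arm --targets '[{"xyz":[0.0003,0,0],"delta_rot":[0,0,0],"jaw":-1},{"xyz":[0.0006,0,0],"delta_rot":[0,0,0],"jaw":-1},{"xyz":[0.0009,-0.0001,0],"delta_rot":[0,0,0],"jaw":-1},{"xyz":[0.001,-0.0001,0],"delta_rot":[0,0,0],"jaw":-1},{"xyz":[0.001,-0.0001,0],"delta_rot":[0,0,0],"jaw":-1},{"xyz":[0.001,-0.0001,0],"delta_rot":[0,0,0],"jaw":-1},{"xyz":[0.001,-0.0001,0],"delta_rot":[0,0,0],"jaw":-1},{"xyz":[0.001,-0.0001,0],"delta_rot":[0,0,0],"jaw":-1}]'

```text
time_s: 17.05
ee_pos: [0.5947, -0.1356, 0.2613]
eef_rot: [0.0, 0.73, 0.683, 0.0]
ft_force: [0.5, -0.7, -5.7]
grip_width: 0.076
```

```bash
python3 - <<'E'
from h import *
np.set_printoptions(precision=4,suppress=True)
S=readout.get_state();print(S["ee_pos"],S["ft_force"],S["torque"])
c="wrist";im=imaging.grab_frame(c);cv2.imwrite(f"pics/{c}8.png",im[:,:,::-1])
cv2.imwrite("pics/c14.png",cv2.resize(im[190:270,250:450,::-1],(800,320),interpolation=0))
E
```

```text
[ 0.5947 -0.1356  0.2613] [ 0.5333 -0.6938 -5.7145] [-0.0111  0.0226  0.0062]
```

View pics/c14.png

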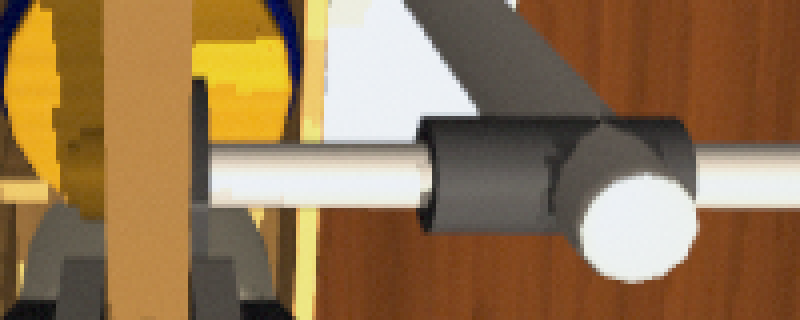

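step_arm --targets '[{"xyz":[0.0003,0,0],"delta_rot":[0,0,0],"jaw":-1},{"xyz":[0.0006,0,0],"delta_rot":[0,0,0],"jaw":-1},{"xyz":[0.0009,-0.0001,0],"delta_rot":[0,0,0],"jaw":-1},{"xyz":[0.0012,-0.0001,0],"delta_rot":[0,0,0],"jaw":-1},{"xyz":[0.0012,-0.0001,0],"delta_rot":[0,0,0],"jaw":-1},{"xyz":[0.0012,-0.0001,0],"delta_rot":[0,0,0],"jaw":-1},{"xyz":[0.0012,-0.0001,0],"delta_rot":[0,0,0],"jaw":-1},{"xyz":[0.0012,-0.0001,0],"delta_rot":[0,0,0],"jaw":-1}]'

```text
time_s: 18.1
ee_pos: [0.5957, -0.1357, 0.2612]
eef_rot: [-0.0, 0.73, 0.683, -0.0]
ft_force: [-1.5, 0.2, -6.5]
grip_width: 0.079
```

```bash
python3 - <<'E'
from h import *
np.set_printoptions(precision=4,suppress=True)
S=readout.get_state();print(S["ee_pos"],S["eef_rot"],S["ft_force"],S["torque"])
E
```

```text
[ 0.5957 -0.1357  0.2612] [-0.0002  0.7304  0.683  -0.0002] [-1.4985  0.1524 -6.5265] [0.1359 0.4439 0.034 ]
```

Torque about y jumped to 0.44 Nm and Fx to −1.5 N, so the board has met the collar. I back off 1.5 mm to mid-neck and start lowering.

step_arm --targets '[{"xyz":[-0.0008,0.0001,0],"delta_rot":[0,0,0],"jaw":-1},{"xyz":[-0.0015,0.0001,0],"delta_rot":[0,0,0],"jaw":-1},{"xyz":[-0.0015,0.0001,-0.001],"delta_rot":[0,0,0],"jaw":-1},{"xyz":[-0.0015,0.0001,-0.0025],"delta_rot":[0,0,0],"jaw":-1},{"xyz":[-0.0015,0.0001,-0.004],"delta_rot":[0,0,0],"jaw":-1},{"xyz":[-0.0015,0.0001,-0.005],"delta_rot":[0,0,0],"jaw":-1},{"xyz":[-0.0015,0.0001,-0.0055],"delta_rot":[0,0,0],"jaw":-1},{"xyz":[-0.0015,0.0001,-0.0055],"delta_rot":[0,0,0],"jaw":-1}]'

```text
time_s: 19.1
ee_pos: [0.5944, -0.1356, 0.2558]
eef_rot: [0.0, 0.73, 0.683, 0.0]
ft_force: [-0.1, -0.1, -5.8]
grip_width: 0.079
```

step_arm --targets '[{"xyz":[0,0,-0.0004],"delta_rot":[0,0,0],"jaw":-1},{"xyz":[0,0,-0.0008],"delta_rot":[0,0,0],"jaw":-1},{"xyz":[0,0,-0.0012],"delta_rot":[0,0,0],"jaw":-1},{"xyz":[0,0,-0.0016],"delta_rot":[0,0,0],"jaw":-1},{"xyz":[0,0,-0.002],"delta_rot":[0,0,0],"jaw":-1},{"xyz":[0,0,-0.002],"delta_rot":[0,0,0],"jaw":-1},{"xyz":[0,0,-0.002],"delta_rot":[0,0,0],"jaw":-1},{"xyz":[0,0,-0.002],"delta_rot":[0,0,0],"jaw":-1}]'

```text
time_s: 20.1
ee_pos: [0.5944, -0.1356, 0.2539]
eef_rot: [0.0, 0.73, 0.683, 0.0]
ft_force: [-0.2, 0.9, -6.0]
grip_width: 0.078
```

```bash
python3 - <<'E'
from h import *
np.set_printoptions(precision=4,suppress=True)
S=readout.get_state();print(S["ee_pos"],S["eef_rot"],S["ft_force"],S["torque"])
E
```

```text
[ 0.5944 -0.1356  0.2539] [0.0001 0.7304 0.6831 0.0001] [-0.2136  0.8543 -5.995 ] [ 0.0178 -0.0149  0.0619]
```

step_arm --targets '[{"xyz":[0,0,-0.0004],"delta_rot":[0,0,0],"jaw":-1},{"xyz":[0,0,-0.0008],"delta_rot":[0,0,0],"jaw":-1},{"xyz":[0,0,-0.0012],"delta_rot":[0,0,0],"jaw":-1},{"xyz":[0,0,-0.0016],"delta_rot":[0,0,0],"jaw":-1},{"xyz":[0,0,-0.002],"delta_rot":[0,0,0],"jaw":-1},{"xyz":[0,0,-0.0024],"delta_rot":[0,0,0],"jaw":-1},{"xyz":[0,0,-0.0024],"delta_rot":[0,0,0],"jaw":-1},{"xyz":[0,0,-0.0024],"delta_rot":[0,0,0],"jaw":-1}]'

```text
time_s: 21.1
ee_pos: [0.5944, -0.1356, 0.2515]
eef_rot: [0.0, 0.73, 0.683, 0.0]
ft_force: [-0.1, 0.6, -7.2]
grip_width: 0.079
```

```bash
python3 - <<'E'
from h import *
np.set_printoptions(precision=4,suppress=True)
S=readout.get_state();print(S["ee_pos"],S["eef_rot"],S["ft_force"],S["torque"])
E
```

```text
[ 0.5944 -0.1356  0.2515] [0.     0.7304 0.6831 0.    ] [-0.0558  0.5804 -7.2197] [0.0363 0.0588 0.0226]
```

step_arm --targets '[{"xyz":[0,0,-0.0007],"delta_rot":[0,0,0],"jaw":-1},{"xyz":[0,0,-0.0014],"delta_rot":[0,0,0],"jaw":-1},{"xyz":[0,0,-0.0022],"delta_rot":[0,0,0],"jaw":-1},{"xyz":[0,0,-0.003],"delta_rot":[0,0,0],"jaw":-1},{"xyz":[0,0,-0.0038],"delta_rot":[0,0,0],"jaw":-1},{"xyz":[0,0,-0.0046],"delta_rot":[0,0,0],"jaw":-1},{"xyz":[0,0,-0.0053],"delta_rot":[0,0,0],"jaw":-1},{"xyz":[0,0,-0.006],"delta_rot":[0,0,0],"jaw":-1}]'

```text
time_s: 22.1
ee_pos: [0.5944, -0.1356, 0.2454]
eef_rot: [0.0, 0.73, 0.683, 0.0]
ft_force: [0.3, 0.3, -7.0]
grip_width: 0.079
```

step_arm --targets '[{"xyz":[0,0,-0.0005],"delta_rot":[0,0,0],"jaw":-1},{"xyz":[0,0,-0.001],"delta_rot":[0,0,0],"jaw":-1},{"xyz":[0,0,-0.0015],"delta_rot":[0,0,0],"jaw":-1},{"xyz":[0,0,-0.002],"delta_rot":[0,0,0],"jaw":-1},{"xyz":[0,0,-0.0025],"delta_rot":[0,0,0],"jaw":-1},{"xyz":[0,0,-0.003],"delta_rot":[0,0,0],"jaw":-1},{"xyz":[0,0,-0.003],"delta_rot":[0,0,0],"jaw":-1},{"xyz":[0,0,-0.003],"delta_rot":[0,0,0],"jaw":-1}]'

```text
time_s: 23.1
ee_pos: [0.5944, -0.1356, 0.2425]
eef_rot: [0.0, 0.73, 0.683, 0.0]
ft_force: [-0.5, 0.5, -6.5]
grip_width: 0.077
```

```bash
python3 - <<'E'
from h import *
np.set_printoptions(precision=4,suppress=True)
S=readout.get_state();print(S["ee_pos"],S["eef_rot"],S["ft_force"],S["torque"])
E
```

```text
[ 0.5944 -0.1356  0.2425] [0.0001 0.7304 0.683  0.    ] [-0.5492  0.5011 -6.5403] [-0.0071 -0.0273 -0.0253]
```

step_arm --targets '[{"xyz":[0,0,-0.0003],"delta_rot":[0,0,0],"jaw":-1},{"xyz":[0,0,-0.0006],"delta_rot":[0,0,0],"jaw":-1},{"xyz":[0,0,-0.0009],"delta_rot":[0,0,0],"jaw":-1},{"xyz":[0,0,-0.0012],"delta_rot":[0,0,0],"jaw":-1},{"xyz":[0,0,-0.0015],"delta_rot":[0,0,0],"jaw":-1},{"xyz":[0,0,-0.0015],"delta_rot":[0,0,0],"jaw":-1},{"xyz":[0,0,-0.0015],"delta_rot":[0,0,0],"jaw":-1},{"xyz":[0,0,-0.0015],"delta_rot":[0,0,0],"jaw":-1}]'

```text
time_s: 24.1
ee_pos: [0.5945, -0.1355, 0.241]
eef_rot: [0.0, 0.73, 0.683, 0.0]
ft_force: [0.2, 0.6, -6.5]
grip_width: 0.081
```

step_arm --targets '[{"xyz":[0,0,-0.0002],"delta_rot":[0,0,0],"jaw":-1},{"xyz":[0,0,-0.0004],"delta_rot":[0,0,0],"jaw":-1},{"xyz":[0,0,-0.0006],"delta_rot":[0,0,0],"jaw":-1},{"xyz":[0,0,-0.0008],"delta_rot":[0,0,0],"jaw":-1},{"xyz":[0,0,-0.0008],"delta_rot":[0,0,0],"jaw":-1},{"xyz":[0,0,-0.0008],"delta_rot":[0,0,0],"jaw":-1},{"xyz":[0,0,-0.0008],"delta_rot":[0,0,0],"jaw":-1},{"xyz":[0,0,-0.0008],"delta_rot":[0,0,0],"jaw":-1}]'

```text
time_s: 25.1
ee_pos: [0.5945, -0.1356, 0.2404]
eef_rot: [0.0, 0.73, 0.683, 0.0]
ft_force: [-1.0, 0.5, -2.7]
grip_width: 0.078
```

step_arm --targets '[{"xyz":[0,0,-0.0001],"delta_rot":[0,0,0],"jaw":-1},{"xyz":[0,0,-0.0002],"delta_rot":[0,0,0],"jaw":-1},{"xyz":[0,0,-0.0003],"delta_rot":[0,0,0],"jaw":-1},{"xyz":[0,0,-0.0003],"delta_rot":[0,0,0],"jaw":-1},{"xyz":[0,0,-0.0003],"delta_rot":[0,0,0],"jaw":-1},{"xyz":[0,0,-0.0003],"delta_rot":[0,0,0],"jaw":-1},{"xyz":[0,0,-0.0003],"delta_rot":[0,0,0],"jaw":-1},{"xyz":[0,0,-0.0003],"delta_rot":[0,0,0],"jaw":-1}]'

```text
time_s: 26.1
ee_pos: [0.5946, -0.1356, 0.2402]
eef_rot: [0.0, 0.73, 0.683, 0.0]
ft_force: [-3.4, 1.2, 3.5]
grip_width: 0.081
```

```bash
python3 - <<'E'
from h import *
np.set_printoptions(precision=4,suppress=True)
S=readout.get_state();print(S["ee_pos"],S["eef_rot"],S["ft_force"],S["torque"])
for c in ["scene","side","wrist"]:
    im=imaging.grab_frame(c);cv2.imwrite(f"pics/{c}9.png",im[:,:,::-1])
a=cv2.imread("pics/scene9.png");b=cv2.imread("pics/side9.png");w=cv2.imread("pics/wrist9.png")
o=np.zeros((600,800,3),np.uint8)
o[:420,:375]=cv2.resize(a[155:239,175:250],None,fx=5,fy=5,interpolation=0);o[:420,380:800]=cv2.resize(b[125:209,200:284],None,fx=5,fy=5,interpolation=0);o[420:600,:600]=cv2.resize(w[200:260,260:460],(600,180),interpolation=0)
cv2.imwrite("pics/c15.png",o)
E
```

```text
[ 0.5946 -0.1356  0.2402] [0.0002 0.7304 0.683  0.0002] [-3.3594  1.173   3.4816] [ 0.1199  0.5757 -0.0446]
```

View pics/c15.png

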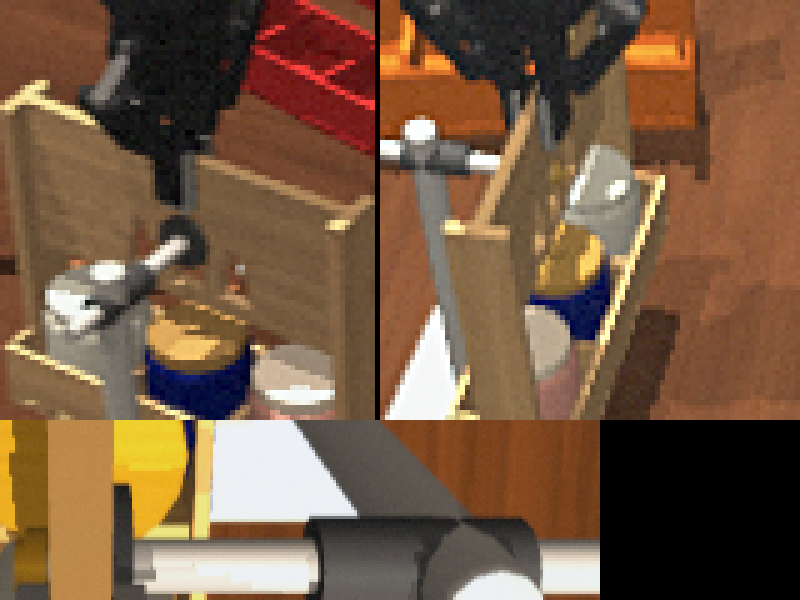

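step_arm --targets '[{"xyz":[-0.0002,0,0.0002],"delta_rot":[0,0,0],"jaw":-1},{"xyz":[-0.0003,0,0.0003],"delta_rot":[0,0,0],"jaw":-1},{"xyz":[-0.0003,0,0.0003],"delta_rot":[0,0,0],"jaw":-1},{"xyz":[-0.0003,0,0.0003],"delta_rot":[0,0,0],"jaw":-1},{"xyz":[-0.0003,0,0.0003],"delta_rot":[0,0,0],"jaw":-1},{"xyz":[-0.0003,0,0.0003],"delta_rot":[0,0,0],"jaw":-1},{"xyz":[-0.0003,0,0.0003],"delta_rot":[0,0,0],"jaw":-1},{"xyz":[-0.0003,0,0.0003],"delta_rot":[0,0,0],"jaw":-1}]' --squeeze 20

```text
time_s: 27.25
ee_pos: [0.5944, -0.1356, 0.2402]
eef_rot: [0.0, 0.73, 0.683, 0.0]
ft_force: [0.9, 0.3, 1.9]
grip_width: 0.081
```

step_arm --targets '[{"xyz":[0,0,0],"delta_rot":[0,0,0],"jaw":-0.6},{"xyz":[0,0,0],"delta_rot":[0,0,0],"jaw":-0.4},{"xyz":[0,0,0],"delta_rot":[0,0,0],"jaw":-0.3},{"xyz":[0,0,0],"delta_rot":[0,0,0],"jaw":-0.2},{"xyz":[0,0,0],"delta_rot":[0,0,0],"jaw":-0.2},{"xyz":[0,0,0],"delta_rot":[0,0,0],"jaw":-0.2},{"xyz":[0,0,0],"delta_rot":[0,0,0],"jaw":-0.2},{"xyz":[0,0,0],"delta_rot":[0,0,0],"jaw":-0.2}]'

```text
time_s: 28.25
ee_pos: [0.5941, -0.1356, 0.2402]
eef_rot: [0.0, 0.73, 0.683, 0.0]
ft_force: [-0.8, -0.1, -0.8]
grip_width: 0.397
```

```bash
python3 - <<'E'
from h import *
for c in ["scene","wrist"]:
    im=imaging.grab_frame(c);cv2.imwrite(f"pics/{c}10.png",im[:,:,::-1])
a=cv2.imread("pics/scene10.png");w=cv2.imread("pics/wrist10.png")
cv2.imwrite("pics/c16.png",np.hstack([cv2.resize(a[150:270,150:270],(400,400)),cv2.resize(w,(400,300))[:, :].repeat(1,0) if 0 else cv2.copyMakeBorder(cv2.resize(w,(400,300)),0,100,0,0,cv2.BORDER_CONSTANT)]))
E
```

```text
(no output)
```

View pics/c16.png

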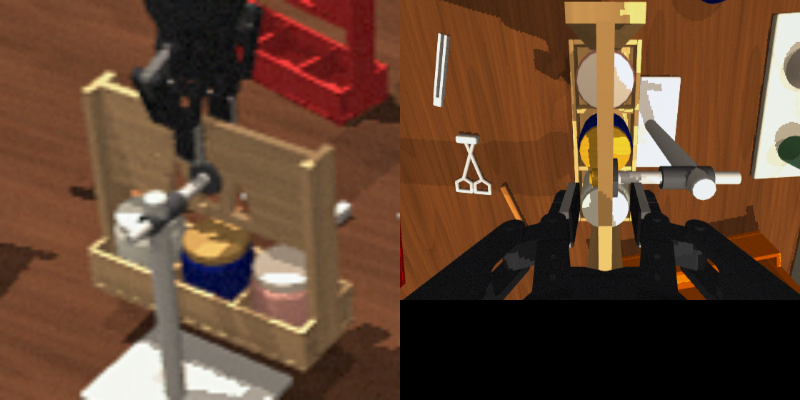

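It hangs free and the pads are clear on both sides, so I retreat straight up.

step_arm --targets '[{"xyz":[0,0,0.005],"delta_rot":[0,0,0],"jaw":-0.2},{"xyz":[0,0,0.012],"delta_rot":[0,0,0],"jaw":-0.2},{"xyz":[0,0,0.022],"delta_rot":[0,0,0],"jaw":-0.2},{"xyz":[0,0,0.035],"delta_rot":[0,0,0],"jaw":-0.2},{"xyz":[0,0,0.05],"delta_rot":[0,0,0],"jaw":-0.2},{"xyz":[0,0,0.065],"delta_rot":[0,0,0],"jaw":-0.2},{"xyz":[0,0,0.08],"delta_rot":[0,0,0],"jaw":-0.2},{"xyz":[0,0,0.09],"delta_rot":[0,0,0],"jaw":-0.2}]'

```text
time_s: 29.35
ee_pos: [0.5944, -0.1357, 0.3315]
eef_rot: [0.001, 0.73, 0.683, 0.0]
ft_force: [-0.3, -0.4, 0.1]
grip_width: 0.4
```

step_arm --targets '[{"xyz":[0,0,0.01],"delta_rot":[0,0,0],"jaw":-0.2},{"xyz":[0,0,0.01],"delta_rot":[0,0,0],"jaw":-0.2},{"xyz":[0,0,0.01],"delta_rot":[0,0,0],"jaw":-0.2},{"xyz":[0,0,0.01],"delta_rot":[0,0,0],"jaw":-0.2},{"xyz":[0,0,0.01],"delta_rot":[0,0,0],"jaw":-0.2},{"xyz":[0,0,0.01],"delta_rot":[0,0,0],"jaw":-0.2},{"xyz":[0,0,0.01],"delta_rot":[0,0,0],"jaw":-0.2},{"xyz":[0,0,0.01],"delta_rot":[0,0,0],"jaw":-0.2}]'

```text
time_s: 30.35
ee_pos: [0.5941, -0.1356, 0.3401]
eef_rot: [0.0, 0.73, 0.683, 0.0]
ft_force: [0.3, -0.0, -0.5]
grip_width: 0.4
```

```bash
python3 - <<'E'
from h import *
fs=[]
for c in ["scene","side","scene"]:
    fs.append(imaging.grab_frame(c)[:,:,::-1].copy())
cv2.imwrite("pics/fin.png",np.hstack([cv2.resize(fs[0][140:290,140:290],(400,400)),cv2.resize(fs[1][110:260,190:340],(400,400))]))
old=cv2.imread("pics/scene10.png");d=cv2.absdiff(old,fs[2])[170:270,165:265].max(2)
print("diff mean",d.mean(), cv2.absdiff(fs[0],fs[2])[150:270,150:270].mean(), readout.get_state()["time_s"],readout.get_state()["ft_force"])
E
```

```text
diff mean 11.9262 2.7172685185185186 30.5 [-0.93382047  0.21035869 -0.73128427]
```

View pics/fin.png

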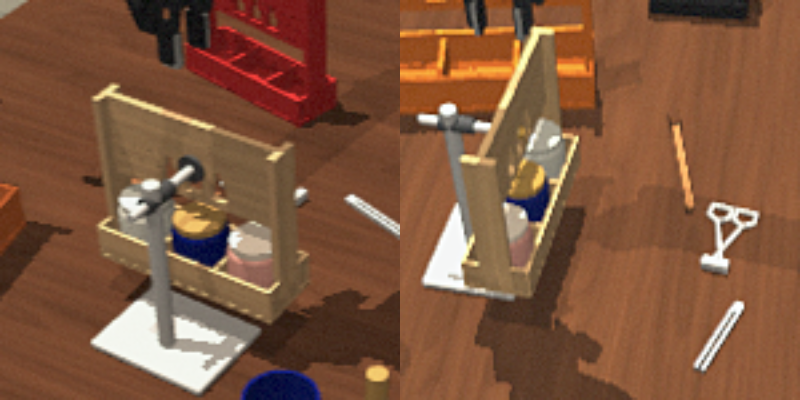

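The tote hangs level by its middle keyhole, the three pots are in their pockets and the gripper is clear, so I hand the job in.

```bash
python3 -c "
from rig import ticket
print(ticket.close_job())"
```

```text
the job is handed in; nothing more can be done
None
```

The loaded light tote now hangs from the stand's peg by its middle keyhole, chosen because the jar was in the middle pocket. I handed the job in at about 30.5 s.

- **Placing:** I slid the board back until it touched the collar. The touch showed as about 1.5 N at the wrist and a jump in wrist torque. I then backed off 1.5 mm and lowered the tote until the peg bore roughly 10 N, the most I read, and then released it.
- **Last checks:** The final scene and side pictures show the tote hanging upright, as far as I can judge by eye, with the three pots in their pockets. The gripper is well above it and the wrist force is near zero. The tweezers, curler and hair stick look undisturbed; I didn't measure the tilt or check the other bystanders one by one.
- **Disagreements:** The wrist camera and the two fixed cameras differed by 1–2 mm on the sideways alignment, so I used a value in between. The tote passed over the head and onto the neck with no clear contact force. One keyhole position from the trained network came out about 7 mm low against the board-top measurement and arm position, so I ignored it. My first wrist picture of the peg was taken while the arm was still settling, so I took it again.

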